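Check off the shells by size

ROBOT

A 6-joint arm with a two-finger parallel gripper is mounted at the origin on the work surface. World frame = base frame: x ahead of the robot, y to its left, z up, the work surface at z = 0. Lengths are in mm, angles in rad, forces in N, time in s.
With the tool pointing down it reaches from about 350 to 975 mm from the base axis. Payload 7.1 kg.
Tool frame: the origin (TCP) lies on the centre line of the jaws, within the pads' length; the fingertips stand 17 mm ahead of it and the grasp point (between the pads) lies 2 mm behind it; z points along the fingers, y is the direction in which the jaws open and shut (so a half turn about z gives the same grasp; the last joint's range is limited). The gripper opens to 88 mm and grips with 3 to 60 N. Pads are 20 mm wide; open, the fingers measure 115 mm over their backs; the gripper's body (75 mm by 178 mm) begins 61 mm behind the grasp point.
Start: joints at [-1.266, 0.423, 1.63, -0, 1.089, -0.019], TCP at [198.874, -592.498, 239.675] pointing down, gripper open.
Joint ranges: [-3, 3], [-0.9, 2.11], [0.09, 2.58], [-1.31, 4.45], [0.11, 2.69], [-2.54, 2.54]. Speed limits (rad/s): [2.39, 2.39, 3.01, 3.14, 3.14, 3.14].

INTERFACE

Orientations are given as a rotation vector (axis times angle).
In Python, from workcell import ctrl, imaging, workorder gives the robot as it stands. The module is installed in compiled form; this text tells all that it offers.
- The arm moves only by the shell command python3 -m crank 'ROWS' [OPENING]. ROWS is JSON, a list of rows, each an object with "travel": the shift along the tool's x, y, z as a fraction of full scale, a list of three; "turn": the turn about the tool's z as a fraction of full scale. In form: [{"travel": [dx, dy, dz], "turn": turn}, ...]. A call has 1 to 20 rows; each row shifts and turns the pose as measured when the row begins, along the tool's axes as they then stand; what a row does not reach is not made up. Full scale, the value 1, is 5 cm for a shift and 0.1 rad for a turn. A row lasts 1/10 s, in which the tool goes at most 50 mm and 8.59 degrees, less where a joint would pass 70% of its speed; a pose out of reach is approached as far as the arm can. A call with a number of a shift or a turn outside -1 to 1 is refused whole. A call with a gripper value outside its range is refused whole. OPENING is the gripper command: -1 is shut, 1 is fully open, values between are in proportion, set as the call begins (- or left out, the last holds). The fingers move at their own pace and stop on an object; the grip force is fixed at half the most. Time passes only in rows, so rows that do not move let the fingers close. It gives the time, the measured TCP pose, the force and the opening at its end, in the units of the state.
- ctrl.get_obs(): the state, without advancing time (a new reading comes with each control period).
- imaging.get_image(name): name is "scene" or "top"; returns the picture (480x640x3 uint8, blue, green, red); there is no depth.
- imaging.camera_info(name): a dict with "camera_matrix" (3x3 intrinsics, pixels), "rvec" (rotation vector, rad) and "tvec" (3), from world to camera coordinates, as OpenCV has them. Camera axes: x right, y down, z forward; pixel columns grow to the right and rows downward; lengths in mm; the calibration is good to about 2 mm. A picture is of the moment at which its call begins. camera_info takes no time and is no camera call.
- workorder.close_job(): hands the job in, once; it reports no verdict.
The state is a dict: "t": time; "qpos": joint angles; "qvel": joint speeds; "joint_torque": joint torques, N m; "ee_pos": TCP position; "orientation": TCP orientation; "ft_force": force on the tool from outside, world axes, zero at the start; "moment": the same for the moment, N m; "width": finger opening in mm.
Only numpy, scipy, OpenCV 4.12 (cv2) and the standard library are available. Lean on these libraries where they do the work, as an engineer would, in place of code of your own. Each camera call takes 0.05 s, during which the arm holds its last target.

TASK

Check off the three cone-shaped shells, from the smallest to the largest: with a fingertip press down the black key on the robot's side of the smallest shell's tray, then the middle shell's, then the largest's, each lightly and well down so that it stays down. Leave the starfish's key up, and do not pick up or disturb the specimens or anything else on the table.

Things in the scene. Friction and masses are not known exactly. Their poses are not given: they have to be found in the camera images.
- unit_small: fixed unit of the small shell; all four units look alike: white open tray 90 x 90 mm, walls 18 mm high, with the specimen in it; on its robot-facing side a grey block 54 x 66 mm, 24 mm high, with a black key. Origin at table height; x runs from key (-45 mm) to tray centre (+30 mm), z up. Units stand in a rough row along y, 210 mm apart, turned up to 0.25 rad, in any order
- key_small_top (a point): centre of the top face of the small shell's check key: black, 34 mm (unit x) by 44 mm (unit y), 44 mm above the table when up; about 34 mm after the key has been pressed fully and released; the point moves with the key
- key_small (a joint): travel of the small shell's check key straight down: 0 up, 0.010 m fully down; counts as pressed beyond 0.007. About 3 N moves it and it stays at the depth where it is left. Once it is fully down, its cap gives up to 8 mm more on a spring (6 N rising to 11 N) that comes back on release; then a hard stop. Lightly: under 25 N. Starts between 0 and 0.001
- unit_medium: fixed unit of the medium shell; all four units look alike: white open tray 90 x 90 mm, walls 18 mm high, with the specimen in it; on its robot-facing side a grey block 54 x 66 mm, 24 mm high, with a black key. Origin at table height; x runs from key (-45 mm) to tray centre (+30 mm), z up. Units stand in a rough row along y, 210 mm apart, turned up to 0.25 rad, in any order
- key_medium_top (a point): centre of the top face of the medium shell's check key: black, 34 mm (unit x) by 44 mm (unit y), 44 mm above the table when up; about 34 mm after the key has been pressed fully and released; the point moves with the key
- key_medium (a joint): travel of the medium shell's check key straight down: 0 up, 0.010 m fully down; counts as pressed beyond 0.007. About 3 N moves it and it stays at the depth where it is left. Once it is fully down, its cap gives up to 8 mm more on a spring (6 N rising to 11 N) that comes back on release; then a hard stop. Lightly: under 25 N. Starts between 0 and 0.001
- unit_large: fixed unit of the large shell; all four units look alike: white open tray 90 x 90 mm, walls 18 mm high, with the specimen in it; on its robot-facing side a grey block 54 x 66 mm, 24 mm high, with a black key. Origin at table height; x runs from key (-45 mm) to tray centre (+30 mm), z up. Units stand in a rough row along y, 210 mm apart, turned up to 0.25 rad, in any order
- key_large_top (a point): centre of the top face of the large shell's check key: black, 34 mm (unit x) by 44 mm (unit y), 44 mm above the table when up; about 34 mm after the key has been pressed fully and released; the point moves with the key
- key_large (a joint): travel of the large shell's check key straight down: 0 up, 0.010 m fully down; counts as pressed beyond 0.007. About 3 N moves it and it stays at the depth where it is left. Once it is fully down, its cap gives up to 8 mm more on a spring (6 N rising to 11 N) that comes back on release; then a hard stop. Lightly: under 25 N. Starts between 0 and 0.001
- unit_star: fixed unit of the starfish; all four units look alike: white open tray 90 x 90 mm, walls 18 mm high, with the specimen in it; on its robot-facing side a grey block 54 x 66 mm, 24 mm high, with a black key. Origin at table height; x runs from key (-45 mm) to tray centre (+30 mm), z up. Units stand in a rough row along y, 210 mm apart, turned up to 0.25 rad, in any order
- key_star_top (a point): centre of the top face of the starfish's check key: black, 34 mm (unit x) by 44 mm (unit y), 44 mm above the table when up; about 34 mm after the key has been pressed fully and released; the point moves with the key
- key_star (a joint): travel of the starfish's check key straight down: 0 up, 0.010 m fully down; counts as pressed beyond 0.007. About 3 N moves it and it stays at the depth where it is left. Once it is fully down, its cap gives up to 8 mm more on a spring (6 N rising to 11 N) that comes back on release; then a hard stop. Lightly: under 25 N. Starts between 0 and 0.001
- shell_small: smallest cone-shaped top shell, 30 mm across and 27 mm high, pale, loose, lying near the middle of its unit's tray, on a floor 4 mm above the table; origin at the centre of its underside
- shell_medium: middle-sized cone-shaped top shell, 46 mm across and 40 mm high, pale, loose, lying near the middle of its unit's tray, on a floor 4 mm above the table; origin at the centre of its underside
- shell_large: largest cone-shaped top shell, 64 mm across and 55 mm high, pale, loose, lying near the middle of its unit's tray, on a floor 4 mm above the table; origin at the centre of its underside
- starfish: flat five-armed starfish, 72 mm across and 14 mm thick, pale, loose, lying near the middle of its unit's tray, on a floor 4 mm above the table; origin at the centre of its underside
- jar_tall: loose amber glass jar, 64 mm across, 110 mm high, beyond the units; origin under its centre. Bystander
- jar_low: loose clear glass jar with a metal lid, 76 mm across, 75 mm high, beyond the units; origin under its centre. Bystander
- brush: loose cleaning brush lying on the table to the robot's left of the units; origin under its middle. Bystander

How it is judged (in metres and radians):
On the way, in this order (a step that is already met when the one before it is completed fails the run):
1. the smallest shell's key is down, no other (value of joint key_small above 0.007 m and value of joint each of key_medium, key_large below 0.007 m), for 0.2 s.
2. then the middle shell's key is down (value of joint each of key_small, key_medium above 0.007 m and value of joint key_large below 0.007 m), for 0.2 s.
3. then the largest shell's key is down (value of joint each of key_small, key_medium, key_large above 0.007 m), for 0.2 s.
At the end, for the whole second after the job is handed in: the three shells' keys stand more than 7 mm down, the starfish's key less than 4 mm; the specimens lie within 12 mm, the jars and brush within 20 mm, of where they were, all at rest (all of step 3 and value of joint key_star below 0.004 m and distance of each of shell_small, shell_medium, shell_large, starfish from where it was at the start of the episode below 0.012 m and distance of each of jar_tall, jar_low, brush from where it was at the start of the episode below 0.02 m and linear speed of each of shell_small, shell_medium, shell_large, starfish, jar_tall, jar_low, brush below 0.02 m/s); the robot touches nothing.
It fails at once if a larger shell's key goes down (7 mm) before a smaller one's ((value of joint key_medium above 0.007 m and value of joint key_small below 0.007 m) or (value of joint key_large above 0.007 m and value of joint key_medium below 0.007 m) or (value of joint key_large above 0.007 m and value of joint key_small below 0.007 m)).
It fails at once if the starfish's key is pushed 4 mm or more (value of joint key_star above 0.004 m).
It fails at once if a key, tray or block is pushed with more than 25 N (contact force between any of unit_small, unit_medium, unit_large, unit_star and the fingers above 25 N or contact force between any of unit_small, unit_medium, unit_large, unit_star and the arm above 25 N).
It fails at once if a shell or the starfish is moved or lifted by more than 12 mm (distance of any of shell_small, shell_medium, shell_large, starfish from where it was at the start of the episode above 0.012 m).
It fails at once if a jar or the brush is moved or lifted by more than 20 mm (distance of any of jar_tall, jar_low, brush from where it was at the start of the episode above 0.02 m).
It also fails if it takes over 45 s, if anything falls off the work surface, if the arm or the gripper's body presses on something with over 40 N, if the wrist force passes 120 N, or if a joint passes its speed limit or range.

## Working session

There is one attempt and no reset: what is moved stays moved. The work goes in short steps, Python scripts to look and compute and a shell command to move; the robot and the scene stay as the last step left them, time stands still between calls to the robot, and variables do not carry over. Pictures are saved under pics/ and viewed, and the job is handed in when it is done.

```bash
mkdir -p pics; python3 - <<'E'
from workcell import ctrl, imaging
import cv2
for n in("top","scene"):
    cv2.imwrite(f"pics/{n}0.png",imaging.get_image(n))
    c=imaging.camera_info(n);print(n,c)
o=ctrl.get_obs();print(o)
E
```

```text
top {'camera_matrix': array([[470.63933513,   0.        , 324.32960202],
       [  0.        , 470.63933513, 242.04174755],
       [  0.        ,   0.        ,   1.        ]]), 'rvec': array([ 2.12282244, -2.12743805,  0.22238519]), 'tvec': array([ 84.39982312, 571.40411722, 879.53566612])}
scene {'camera_matrix': array([[501.51940576,   0.        , 319.8013384 ],
       [  0.        , 501.51940576, 244.79960573],
       [  0.        ,   0.        ,   1.        ]]), 'rvec': array([ 2.40105513,  1.01740999, -0.27767859]), 'tvec': array([-474.39264968, -260.61053708, 1328.95931735])}
{'t': 0.1, 'qpos': array([-1.26599585e+00,  4.23767442e-01,  1.63062291e+00, -2.60005572e-05,
        1.08858573e+00, -1.90013913e-02]), 'qvel': array([-0.00040266, -0.00166621, -0.00192745,  0.00032277, -0.00012219,
       -0.00135621]), 'joint_torque': array([ 3.08515182e-04, -5.45615780e+01, -2.74323893e+01,  6.45508175e-02,
        1.88509090e-02, -4.41171630e-05]), 'ee_pos': array([ 198.72991011, -592.05221769,  238.97385566]), 'orientation': array([-3.09915768e+00, -5.06206196e-01,  3.45129347e-04]), 'ft_force': array([-0.54458145,  0.67511175,  0.08158166]), 'moment': array([-0.05512006,  0.02408862,  0.05834474]), 'width': 87.71336131962741}
```

View pics/top0.png

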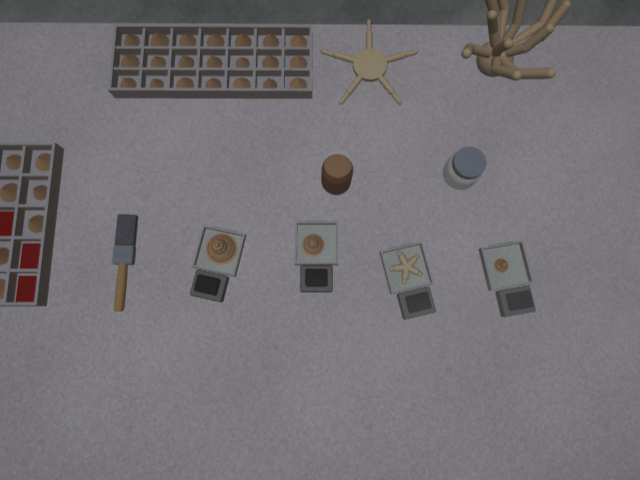

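View pics/scene0.png

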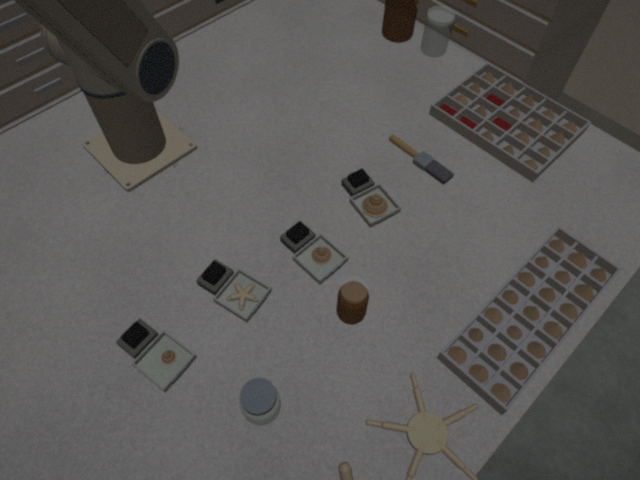

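Top view: large shell's unit at (215,265) with its key at (207,284), medium key (316,278), starfish key (416,302), small shell's key (518,300). Measuring key tops in both views.

```bash
cat > h.py <<'E'
import cv2,numpy as np
from workcell import imaging
def ray(n,uv,z):
    c=imaging.camera_info(n);K=c["camera_matrix"];R=cv2.Rodrigues(c["rvec"])[0];t=c["tvec"].ravel()
    d=R.T@np.linalg.inv(K)@np.array([*uv,1.]);C=-R.T@t
    return C+d*(z-C[2])/d[2]
def proj(n,P):
    c=imaging.camera_info(n);return cv2.projectPoints(np.float64(P).reshape(-1,3),c["rvec"],c["tvec"],c["camera_matrix"],None)[0].reshape(-1,2)
E
python3 - <<'E'
from h import *
P=dict(large=((207,284),(359,178)),medium=((316,278),(297,232)),star=((416,302),(213,273)),small=((518,300),(136,334)))
ims={n:cv2.imread(f"pics/{n}0.png") for n in("top","scene")}
for i,n in enumerate(ims):
    g=ims[n].max(2); tiles=[]
    for k,v in P.items():
        u,w=v[i];x0,y0=u-30,w-30
        print(n,k,'val',g[w,u])
        cut=g[y0:y0+60,x0:x0+60]
        thr=g[w-3:w+4,u-3:u+4].max()+8
        m=(cut<=thr).astype(np.uint8)
        l=cv2.connectedComponentsWithStats(m,connectivity=4)
        lab=l[1][30,30];s=l[2][lab]
        cn=cv2.findContours((l[1]==lab).astype(np.uint8),0,1)[0][0]
        r=cv2.minAreaRect(cn);c=np.array(r[0])+[x0,y0]
        corners=[ray(n,q+np.array([x0,y0]),44)[:2].round(0).tolist() for q in cv2.boxPoints(r)]
        print('  area',s[4],'c',c.round(1),'world',ray(n,c,44).round(1),r[1],corners)
        t=cv2.resize(ims[n][y0:y0+60,x0:x0+60],None,fx=5,fy=5,interpolation=0)
        t=np.clip(t.astype(int)*1.8,0,255).astype(np.uint8)
        tiles.append(t)
    cv2.imwrite(f"pics/{n}_crop.png",cv2.vconcat([cv2.hconcat(tiles[:2]),cv2.hconcat(tiles[2:])]))
E
```

```text
top large val 38
  area 390 c [207.  284.3] world [489.1 314.3  44. ] (23.862354278564453, 16.703645706176758) [[478.0, 340.0], [510.0, 335.0], [500.0, 288.0], [468.0, 294.0]]
top medium val 41
  area 376 c [316. 277.] world [503.2  99.7  44. ] (16.0, 22.0) [[519.0, 122.0], [519.0, 78.0], [487.0, 78.0], [487.0, 121.0]]
top star val 60
  area 401 c [417.9 301.8] world [ 453.9 -100.7   44. ] (16.97749137878418, 23.768489837646484) [[464.0, -74.0], [476.0, -120.0], [443.0, -127.0], [432.0, -81.0]]
top small val 61
  area 425 c [519.2 300.1] world [ 456.8 -301.2   44. ] (17.088890075683594, 25.54644203186035) [[469.0, -274.0], [478.0, -325.0], [445.0, -328.0], [436.0, -278.0]]
scene large val 27
  area 247 c [357.9 178.3] world [495.7 308.4  44. ] (13.86362075805664, 19.230182647705078) [[472.0, 292.0], [482.0, 343.0], [519.0, 325.0], [509.0, 275.0]]
scene medium val 13
  area 298 c [297.3 232.2] world [508.9  94.4  44. ] (16.263456344604492, 19.798988342285156) [[491.0, 71.0], [485.0, 121.0], [526.0, 118.0], [532.0, 69.0]]
scene star val 17
  area 340 c [213.8 272.8] world [ 461.3 -106.2   44. ] (16.388721466064453, 22.15038299560547) [[448.0, -132.0], [435.0, -84.0], [475.0, -80.0], [486.0, -128.0]]
scene small val 21
  area 411 c [134.8 334.8] world [ 464. -307.   44.] (17.677669525146484, 24.041629791259766) [[448.0, -331.0], [440.0, -286.0], [480.0, -283.0], [487.0, -327.0]]
```

View pics/top_crop.png

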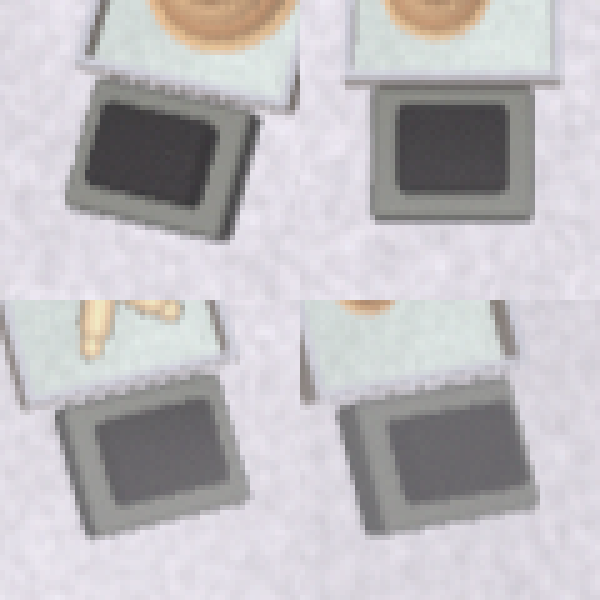

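View pics/scene_crop.png

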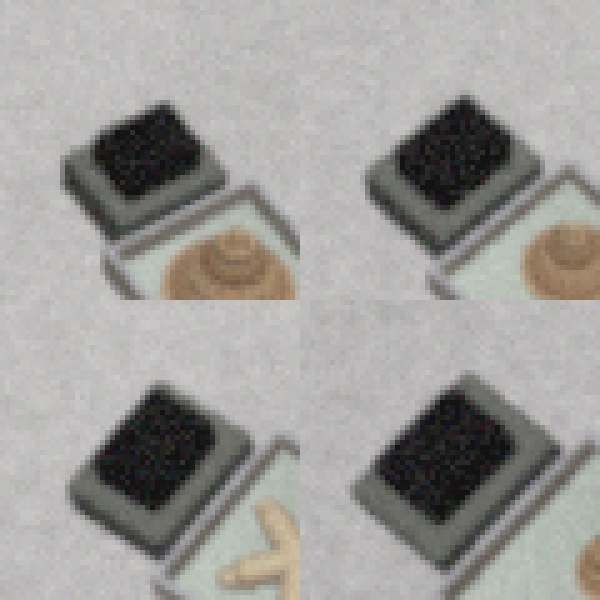

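Both views agree to within ~7 mm; the scene blobs include key sides facing the camera, so I trust the top view. Key sizes come out about right (34x44). Shut the gripper, then compute moves in tool axes.

```bash
cat > plan.py <<'E'
import sys
from h import *
from workcell import ctrl
from scipy.spatial.transform import Rotation as Ro
T=dict(small=(458,-302,.17),medium=(504.5,98.5,0),large=(490,312.5,-.21))
k=sys.argv[1];z=float(sys.argv[2])
o=ctrl.get_obs();R=Ro.from_rotvec(o["orientation"]).as_matrix()
d=R.T@(np.array([*T[k][:2],z])-o["ee_pos"])
yaw=np.arctan2(R[1,0],R[0,0])
print("t",o["t"],"pos",o["ee_pos"].round(1),"F",o["ft_force"].round(1),"w",round(o["width"],1),"yaw",round(yaw,3),"toolz",R[:,2].round(3))
print("move tool mm",d.round(1),"frac",(d/50).round(2),"turn about tool z rad",round(-(T[k][2]-yaw),3))
E
python3 -m crank '[{"travel":[0,0,0],"turn":0},{"travel":[0,0,0],"turn":0}]' -1; python3 plan.py small 110
```

```text
t: 0.3
ee_pos: [198.6, -591.6, 238.2]
orientation: [-3.098, -0.506, 0.001]
ft_force: [0.3, 0.1, 0.0]
width: 75.2
t 0.3 pos [ 198.6 -591.6  238.2] F [0.3 0.1 0. ] w 75.2 yaw 0.324 toolz [-0.001  0.003 -1.   ]
move tool mm [ 338.1 -191.6  128.8] frac [ 6.76 -3.83  2.58] turn about tool z rad 0.154
```

```bash
python3 -m crank '[{"travel":[0.6,-0.34,0],"turn":0},{"travel":[0.6,-0.34,0],"turn":0},{"travel":[0.6,-0.34,0],"turn":0},{"travel":[0.6,-0.34,0],"turn":0},{"travel":[0.6,-0.34,0.1],"turn":0},{"travel":[0.6,-0.34,0.1],"turn":0},{"travel":[0.6,-0.34,0.1],"turn":0},{"travel":[0.6,-0.34,0.1],"turn":0},{"travel":[0.6,-0.34,0.1],"turn":0},{"travel":[0.6,-0.34,0.1],"turn":0},{"travel":[0,0,0],"turn":0.8},{"travel":[0,0,0],"turn":0.7},{"travel":[0,0,0],"turn":0}]'; python3 plan.py small 110
```

```text
t: 1.6
ee_pos: [437.6, -325.2, 206.7]
orientation: [-3.129, -0.263, 0.001]
ft_force: [-1.1, -0.1, 0.4]
width: 0.8
t 1.6 pos [ 437.6 -325.2  206.7] F [-1.1 -0.1  0.4] w 0.8 yaw 0.168 toolz [-0.001  0.001 -1.   ]
move tool mm [ 24.  -19.3  96.8] frac [ 0.48 -0.39  1.94] turn about tool z rad -0.002
```

```bash
python3 -m crank '[{"travel":[0.24,-0.2,0.4],"turn":0},{"travel":[0.24,-0.2,0.4],"turn":0},{"travel":[0,0,0.4],"turn":0},{"travel":[0,0,0.4],"turn":0},{"travel":[0,0,0.35],"turn":0},{"travel":[0,0,0],"turn":0},{"travel":[0,0,0],"turn":0}]'; python3 plan.py small 70; python3 - <<'E'
from h import *
for n in("top","scene"):
    im=imaging.get_image(n)
    u,v=proj(n,[458,-302,60])[0].astype(int);u=max(u,75)
    cv2.imwrite(f"pics/{n}1.png",cv2.resize(im[v-75:v+75,u-75:u+75],None,fx=3.9,fy=3.9))
E
```

```text
t: 2.3
ee_pos: [459.2, -302.8, 107.7]
orientation: [3.128, 0.28, 0.004]
ft_force: [-0.2, -0.6, 0.3]
width: -0.0
t 2.3 pos [ 459.2 -302.8  107.7] F [-0.2 -0.6  0.3] w -0.0 yaw 0.178 toolz [ 0.003 -0.001 -1.   ]
move tool mm [-1.1 -1.1 37.7] frac [-0.02 -0.02  0.75] turn about tool z rad 0.008
```

View pics/scene1.png

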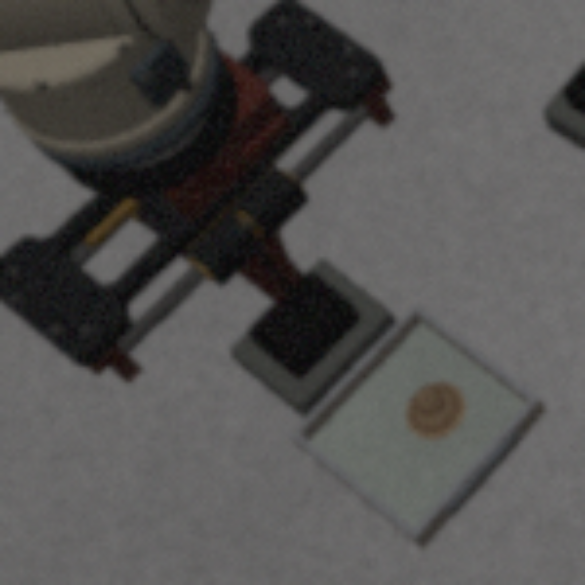

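View pics/top1.png

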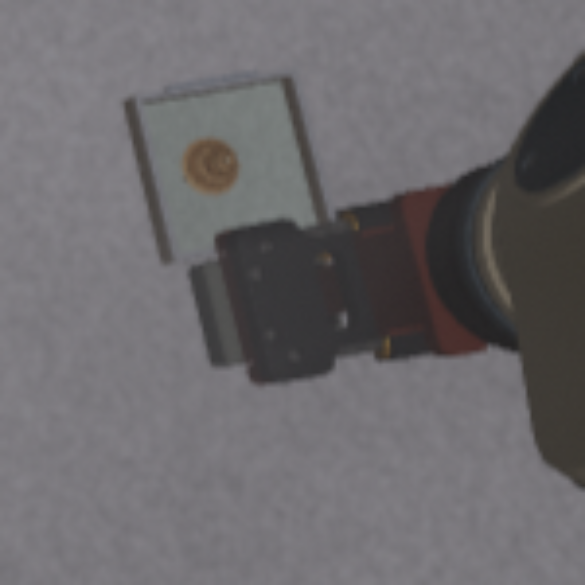

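The scene view shows the shut fingers hovering above the small shell's key (crop (300,320)), and the top view agrees. I descend, slowly near contact.

```bash
python3 -m crank '[{"travel":[-0.01,-0.01,0.3],"turn":0},{"travel":[-0.01,-0.01,0.25],"turn":0},{"travel":[0,0,0.15],"turn":0},{"travel":[0,0,0.03],"turn":0},{"travel":[0,0,0],"turn":0}]'; python3 plan.py small 60;python3 -m crank '[{"travel":[0,0,0.04],"turn":0},{"travel":[0,0,0.04],"turn":0},{"travel":[0,0,0.04],"turn":0}]'; python3 plan.py small 50
```

```text
t: 2.9
ee_pos: [459.1, -303.0, 70.3]
orientation: [3.125, 0.279, 0.009]
ft_force: [-0.6, 0.5, -0.1]
width: 0.2
t 2.9 pos [ 459.1 -303.    70.3] F [-0.6  0.5 -0.1] w 0.2 yaw 0.178 toolz [ 0.006 -0.003 -1.   ]
move tool mm [-0.9 -1.3 10.2] frac [-0.02 -0.03  0.2 ] turn about tool z rad 0.008
t: 3.2
ee_pos: [459.6, -303.3, 64.4]
orientation: [3.124, 0.279, 0.01]
ft_force: [-0.8, -0.8, 0.2]
width: 0.7
t 3.2 pos [ 459.6 -303.3   64.4] F [-0.8 -0.8  0.2] w 0.7 yaw 0.178 toolz [ 0.007 -0.004 -1.   ]
move tool mm [-1.4 -1.7 14.4] frac [-0.03 -0.03  0.29] turn about tool z rad 0.008
```

```bash
python3 -m crank '[{"travel":[-0.01,-0.01,0.04],"turn":0},{"travel":[-0.01,-0.01,0.04],"turn":0},{"travel":[0,0,0.04],"turn":0}]'; python3 -m crank '[{"travel":[0,0,0.04],"turn":0},{"travel":[0,0,0.04],"turn":0}]';
```

```text
t: 3.5
ee_pos: [458.8, -302.7, 58.5]
orientation: [3.124, 0.279, 0.012]
ft_force: [-2.0, 0.7, 3.0]
width: 0.7
t: 3.7
ee_pos: [458.8, -302.7, 54.4]
orientation: [3.124, 0.28, 0.012]
ft_force: [-1.0, -0.6, 1.9]
width: 0.4
```

Contact force about 3 N, as expected. Continuing to the spring.

```bash
python3 -m crank '[{"travel":[0,0,0.04],"turn":0},{"travel":[0,0,0.04],"turn":0}]'; python3 -m crank '[{"travel":[0,0,0.03],"turn":0},{"travel":[0,0,0.02],"turn":0}]'
```

```text
t: 3.9
ee_pos: [458.8, -302.7, 50.3]
orientation: [3.124, 0.279, 0.012]
ft_force: [-1.3, 0.7, 6.9]
width: 0.3
t: 4.1
ee_pos: [458.8, -302.8, 48.0]
orientation: [3.124, 0.28, 0.011]
ft_force: [-1.5, 0.3, 7.4]
width: 0.1
```

Spring reached (about 7 N, so fully down). Retract and go to the medium key at height.

```bash
python3 -m crank '[{"travel":[0,0,0],"turn":0},{"travel":[0,0,-0.1],"turn":0},{"travel":[0,0,-0.4],"turn":0},{"travel":[0,0,-0.6],"turn":0},{"travel":[0,0,-0.6],"turn":0},{"travel":[0,0,-0.6],"turn":0},{"travel":[0,0,0],"turn":0.9},{"travel":[0,0,0],"turn":0.9},{"travel":[0,0,0],"turn":0}]';  python3 plan.py medium 160; python3 - <<'E'
from h import *
im=imaging.get_image("scene")
cv2.imwrite("pics/s2.png",cv2.resize(im[200:420,50:350],None,fx=2.6,fy=2.6))
E
```

```text
t: 5.0
ee_pos: [458.0, -302.2, 166.2]
orientation: [3.137, -0.011, 0.012]
ft_force: [-0.8, 0.7, 0.2]
width: 0.7
t 5.0 pos [ 458.  -302.2  166.2] F [-0.8  0.7  0.2] w 0.7 yaw -0.007 toolz [ 0.007 -0.004 -1.   ]
move tool mm [  43.5 -401.1    4.8] frac [ 0.87 -8.02  0.1 ] turn about tool z rad -0.007
```

View pics/s2.png

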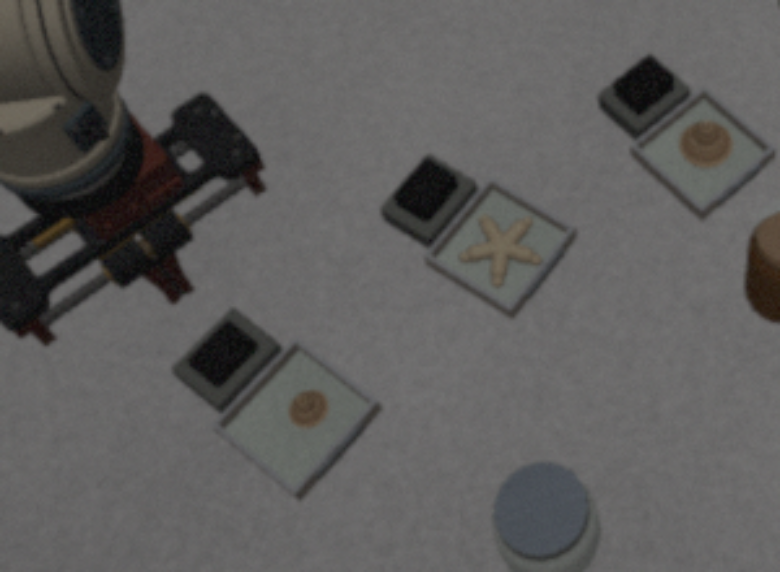

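The small shell's key (crop (228,350)) sits visibly lower and more centred on its block than the starfish's (430,190). On to the medium key.

```bash
python3 -m crank '[{"travel":[0.09,-0.8,0],"turn":0},{"travel":[0.09,-0.8,0],"turn":0},{"travel":[0.09,-0.8,0],"turn":0},{"travel":[0.09,-0.8,0],"turn":0},{"travel":[0.09,-0.8,0],"turn":0},{"travel":[0.09,-0.8,0],"turn":0},{"travel":[0.09,-0.8,0],"turn":0},{"travel":[0.09,-0.8,0],"turn":0},{"travel":[0.09,-0.8,0],"turn":0},{"travel":[0.06,-0.6,0],"turn":0},{"travel":[0,0,0],"turn":0},{"travel":[0,0,0],"turn":0}]';  python3 plan.py medium 110
```

```text
t: 6.25
ee_pos: [499.0, 101.6, 158.9]
orientation: [3.137, 0.036, 0.002]
ft_force: [0.1, -0.5, -0.1]
width: 0.4
t 6.25 pos [499.  101.6 158.9] F [ 0.1 -0.5 -0.1] w 0.4 yaw 0.023 toolz [ 0.001 -0.005 -1.   ]
move tool mm [ 5.4  3.  48.9] frac [0.11 0.06 0.98] turn about tool z rad 0.023
```

```bash
python3 -m crank '[{"travel":[0.11,0.06,0.3],"turn":0.2},{"travel":[0,0,0.4],"turn":0},{"travel":[0,0,0.4],"turn":0},{"travel":[0,0,0.4],"turn":0},{"travel":[0,0,0.2],"turn":0},{"travel":[0,0,0.03],"turn":0},{"travel":[0,0,0],"turn":0}]'; python3 plan.py medium 60;  python3 - <<'E'
from h import *
im=imaging.get_image("scene")
cv2.imwrite("pics/s3.png",cv2.resize(im[150:310,200:400],None,fx=3.5,fy=3.5))
E
```

```text
t: 6.95
ee_pos: [504.5, 90.7, 69.2]
orientation: [3.136, 0.004, -0.0]
ft_force: [-0.4, 0.4, -0.7]
width: 0.4
t 6.95 pos [504.5  90.7  69.2] F [-0.4  0.4 -0.7] w 0.4 yaw 0.002 toolz [-0.    -0.006 -1.   ]
move tool mm [ 0.1 -7.8  9.1] frac [ 0.   -0.16  0.18] turn about tool z rad 0.002
```

View pics/s3.png

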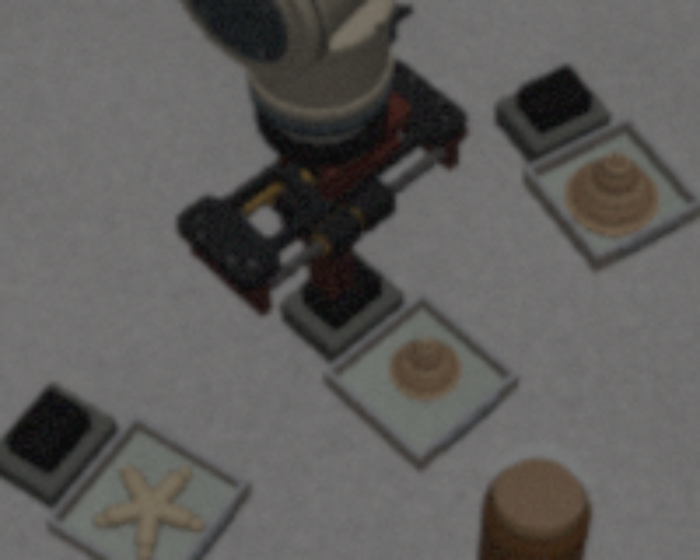

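The fingers are above the medium key (crop (340,290)), but drifted 8 mm in y. I correct that, then press.

```bash
python3 -m crank '[{"travel":[0,-0.14,0],"turn":0},{"travel":[0,0,0],"turn":0}]'; python3 plan.py medium 60;  python3 -m crank '[{"travel":[0,0,0.04],"turn":0},{"travel":[0,0,0.04],"turn":0},{"travel":[0,0,0.04],"turn":0},{"travel":[0,0,0.04],"turn":0}]'; python3 plan.py medium 50
```

```text
t: 7.2
ee_pos: [505.6, 98.2, 70.8]
orientation: [3.136, 0.003, 0.004]
ft_force: [0.4, -0.5, -0.6]
width: 0.1
t 7.2 pos [505.6  98.2  70.8] F [ 0.4 -0.5 -0.6] w 0.1 yaw 0.002 toolz [ 0.003 -0.005 -1.   ]
move tool mm [-1.1 -0.4 10.8] frac [-0.02 -0.01  0.22] turn about tool z rad 0.002
t: 7.6
ee_pos: [506.7, 99.0, 63.9]
orientation: [3.137, 0.005, 0.009]
ft_force: [-1.0, -0.1, -0.7]
width: 0.1
t 7.6 pos [506.7  99.   63.9] F [-1.  -0.1 -0.7] w 0.1 yaw 0.003 toolz [ 0.006 -0.005 -1.   ]
move tool mm [-2.3  0.5 13.8] frac [-0.05  0.01  0.28] turn about tool z rad 0.003
```

```bash
python3 -m crank '[{"travel":[-0.04,0,0.04],"turn":0},{"travel":[0,0,0.04],"turn":0},{"travel":[0,0,0.04],"turn":0},{"travel":[0,0,0.04],"turn":0}]';python3 -m crank '[{"travel":[0,0,0.04],"turn":0},{"travel":[0,0,0.04],"turn":0}]'; python3 plan.py medium 48
```

```text
t: 8.0
ee_pos: [504.5, 99.0, 55.3]
orientation: [3.137, 0.005, 0.009]
ft_force: [-0.2, 0.9, 2.2]
width: 0.6
t: 8.2
ee_pos: [504.5, 99.0, 51.1]
orientation: [3.137, 0.005, 0.009]
ft_force: [-1.2, 0.0, 5.9]
width: 0.5
t 8.2 pos [504.5  99.   51.1] F [-1.2  0.   5.9] w 0.5 yaw 0.003 toolz [ 0.006 -0.005 -1.   ]
move tool mm [-0.1  0.5  3.1] frac [-0.    0.01  0.06] turn about tool z rad 0.003
```

```bash
python3 -m crank '[{"travel":[0,0,0.04],"turn":0},{"travel":[0,0,0.02],"turn":0},{"travel":[0,0,0],"turn":0}]'; python3 -m crank '[{"travel":[0,0,-0.1],"turn":0},{"travel":[0,0,-0.4],"turn":0},{"travel":[0,0,-0.6],"turn":0},{"travel":[0,0,-0.6],"turn":0},{"travel":[0,0,-0.6],"turn":0},{"travel":[0,0,0],"turn":0.9},{"travel":[0,0,0],"turn":0.9},{"travel":[0,0,0],"turn":0.3},{"travel":[0,0,0],"turn":0}]';  python3 plan.py large 160
```

```text
t: 8.5
ee_pos: [504.6, 99.0, 48.2]
orientation: [3.137, 0.005, 0.009]
ft_force: [-1.5, 0.9, 6.9]
width: 0.3
t: 9.4
ee_pos: [503.6, 99.0, 166.3]
orientation: [3.119, -0.336, 0.008]
ft_force: [0.4, 0.1, 0.5]
width: 0.1
t 9.4 pos [503.6  99.  166.3] F [0.4 0.1 0.5] w 0.1 yaw -0.215 toolz [ 0.005 -0.006 -1.   ]
move tool mm [ -58.8 -205.7    5.1] frac [-1.18 -4.11  0.1 ] turn about tool z rad -0.005
```

```bash
python3 -m crank '[{"travel":[-0.2,-0.7,0],"turn":0},{"travel":[-0.2,-0.7,0],"turn":0},{"travel":[-0.2,-0.7,0],"turn":0},{"travel":[-0.2,-0.7,0],"turn":0},{"travel":[-0.2,-0.7,0],"turn":0},{"travel":[-0.15,-0.5,0],"turn":0},{"travel":[0,0,0],"turn":0},{"travel":[0,0,0],"turn":0},{"travel":[0,0,0],"turn":0}]';  python3 plan.py large 80
python3 - <<'E'
from h import *
im=imaging.get_image("scene")
cv2.imwrite("pics/s4.png",cv2.resize(im[100:310,180:430],None,fx=2.8,fy=2.8))
E
```

```text
t: 10.3
ee_pos: [488.5, 312.0, 161.8]
orientation: [3.117, -0.327, 0.004]
ft_force: [0.5, -0.5, 0.1]
width: 0.6
t 10.3 pos [488.5 312.  161.8] F [ 0.5 -0.5  0.1] w 0.6 yaw -0.209 toolz [ 0.002 -0.008 -1.   ]
move tool mm [ 1.1 -1.4 81.8] frac [ 0.02 -0.03  1.64] turn about tool z rad 0.001
```

View pics/s4.png

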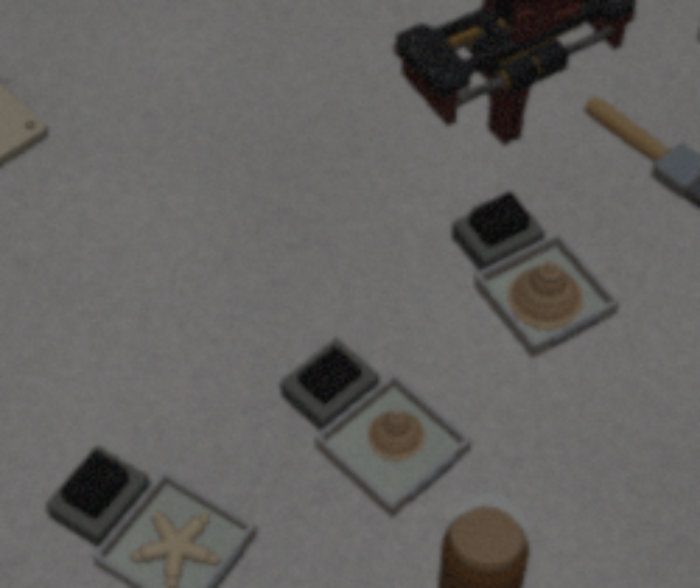

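The medium key (crop (335,370)) is down. The large key (500,220) and the starfish's key are still up. Descending on the large one.

```bash
python3 -m crank '[{"travel":[0,0,0.4],"turn":0},{"travel":[0,0,0.4],"turn":0},{"travel":[0,0,0.4],"turn":0},{"travel":[0,0,0.35],"turn":0},{"travel":[0,0,0.15],"turn":0},{"travel":[0,0,0.03],"turn":0},{"travel":[0,0,0],"turn":0}]';  python3 plan.py large 62
```

```text
t: 11.05
ee_pos: [491.3, 303.8, 74.3]
orientation: [3.115, -0.34, 0.006]
ft_force: [-0.4, -0.1, 0.1]
width: 0.3
t 11.05 pos [491.3 303.8  74.3] F [-0.4 -0.1  0.1] w 0.3 yaw -0.218 toolz [ 0.003 -0.008 -1.   ]
move tool mm [-3.2 -8.3 12.2] frac [-0.06 -0.17  0.24] turn about tool z rad -0.008
```

```bash
python3 -m crank '[{"travel":[-0.06,-0.16,0.04],"turn":0},{"travel":[0,0,0.04],"turn":0},{"travel":[0,0,0.04],"turn":0},{"travel":[0,0,0.03],"turn":0}]'; python3 plan.py large 62
```

```text
t: 11.45
ee_pos: [491.6, 313.9, 68.9]
orientation: [3.118, -0.341, 0.012]
ft_force: [0.0, 0.7, -0.2]
width: 0.8
t 11.45 pos [491.6 313.9  68.9] F [ 0.   0.7 -0.2] w 0.8 yaw -0.218 toolz [ 0.007 -0.006 -1.   ]
move tool mm [-1.3  1.6  6.9] frac [-0.03  0.03  0.14] turn about tool z rad -0.008
```

```bash
python3 -m crank '[{"travel":[-0.03,0.03,0.04],"turn":0},{"travel":[0,0,0.04],"turn":0},{"travel":[0,0,0.04],"turn":0},{"travel":[0,0,0.04],"turn":0},{"travel":[0,0,0.04],"turn":0}]'; python3 plan.py large 50; python3 -m crank '[{"travel":[0,0,0.04],"turn":0},{"travel":[0,0,0.04],"turn":0}]'
```

```text
t: 11.95
ee_pos: [489.7, 312.7, 58.5]
orientation: [3.118, -0.34, 0.012]
ft_force: [-0.9, 0.1, 2.9]
width: 0.5
t 11.95 pos [489.7 312.7  58.5] F [-0.9  0.1  2.9] w 0.5 yaw -0.217 toolz [ 0.007 -0.006 -1.   ]
move tool mm [0.3 0.1 8.5] frac [0.01 0.   0.17] turn about tool z rad -0.007
t: 12.15
ee_pos: [489.7, 312.7, 54.4]
orientation: [3.118, -0.34, 0.012]
ft_force: [-0.7, -0.1, 3.1]
width: 0.5
```

```bash
python3 plan.py large 48
```

```text
t 12.15 pos [489.7 312.7  54.4] F [-0.7 -0.1  3.1] w 0.5 yaw -0.217 toolz [ 0.007 -0.005 -1.   ]
move tool mm [0.3 0.1 6.4] frac [0.01 0.   0.13] turn about tool z rad -0.007
```

```bash
python3 -m crank '[{"travel":[0,0,0.04],"turn":0},{"travel":[0,0,0.04],"turn":0}]'; python3 -m crank '[{"travel":[0,0,0.03],"turn":0},{"travel":[0,0,0.01],"turn":0},{"travel":[0,0,0],"turn":0},{"travel":[0,0,0],"turn":0}]'; python3 -m crank '[{"travel":[0,0,-0.1],"turn":0},{"travel":[0,0,-0.4],"turn":0},{"travel":[0,0,-0.6],"turn":0},{"travel":[0,0,-0.6],"turn":0},{"travel":[0,0,-0.6],"turn":0},{"travel":[0,0,-0.6],"turn":0},{"travel":[0,0,-0.6],"turn":0},{"travel":[0,0,0],"turn":0},{"travel":[0,0,0],"turn":0},{"travel":[0,0,0],"turn":0}]'; python3 - <<'E'
from h import *
im=imaging.get_image("scene")
cv2.imwrite("pics/s5.png",cv2.resize(im[110:400,100:460],None,fx=2.05,fy=2.05))
a=cv2.imread("pics/scene0.png").astype(int)
d=(abs(cv2.blur(im,(3,3)).astype(int)-cv2.blur(a.astype(np.uint8),(3,3)))).max(2)
cv2.imwrite("pics/d5.png",np.clip(d*4,0,255).astype(np.uint8))
E
```

```text
t: 12.35
ee_pos: [489.7, 312.7, 50.3]
orientation: [3.118, -0.34, 0.012]
ft_force: [-2.6, -0.7, 6.1]
width: 0.3
t: 12.75
ee_pos: [489.7, 312.8, 49.0]
orientation: [3.118, -0.34, 0.012]
ft_force: [-1.4, -0.8, 7.3]
width: 0.5
t: 13.75
ee_pos: [488.2, 312.9, 227.5]
orientation: [3.116, -0.34, 0.009]
ft_force: [-0.1, -1.0, -0.7]
width: 0.4
```

View pics/s5.png

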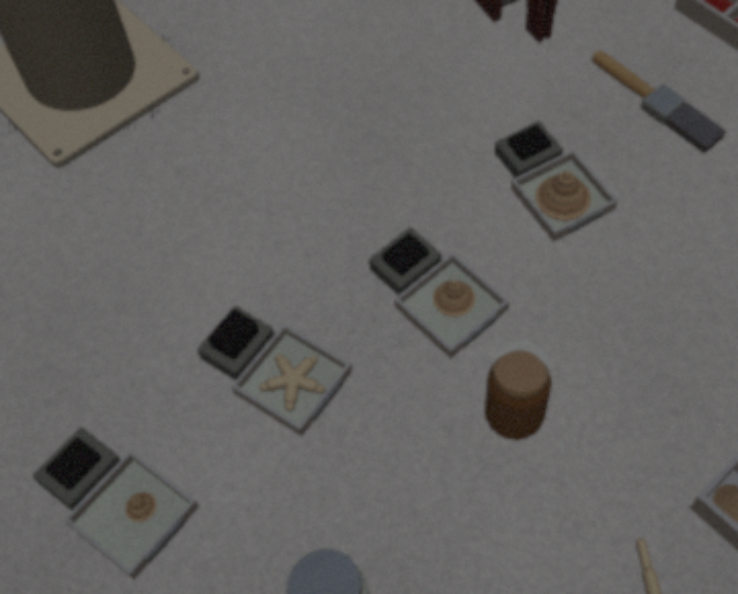

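View pics/d5.png

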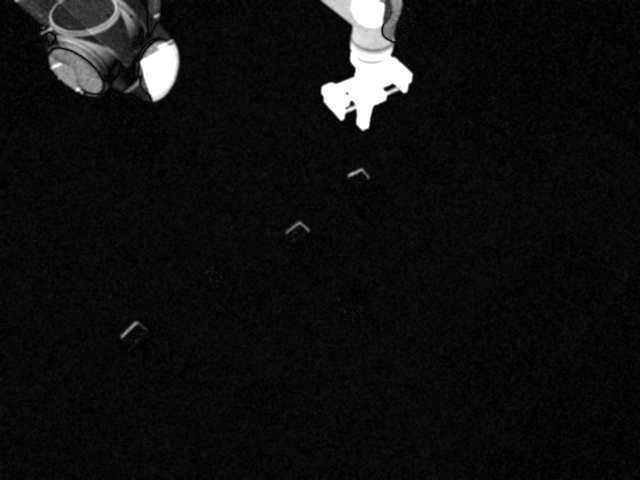

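The difference from the first picture shows change only at the three shell keys (134,330), (298,228) and (358,173), plus the arm. The starfish's key, specimens, jars and brush are unchanged.

```bash
python3 -c "
from workcell import workorder
print(workorder.close_job())"
```

```text
the job is handed in; nothing more can be done
None
```

I pressed the small, medium and large shells' keys in that order with the shut fingertips, then handed the job in at about 14 s. `close_job` reports no verdict.

- **Presses:** each key gave about 3 N while it moved. I went 1–3 mm into its end spring, where the highest reading was 7.4 N (limit 25 N), then lifted clear.
- **Final check:** comparing the last scene picture with the first, only the three shell keys and the arm had changed. The starfish's key, the specimens, the jars and the brush showed no movement, and the tool was clear of everything at 227 mm.
- **Disagreements:** the two cameras put the key centres about 7–9 mm apart, because the scene view also took in the sides of the keys. I aimed close to the top view. The arm also drifted about 8 mm sideways while descending on the medium and large keys, and I corrected that before touching them.

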